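Set a glaze test tile out over the ledge for stoning and cam it fast

TASK

The glazed end of the teal test tile is to be stoned, so push that tile along its lane of the wooden block, without lifting it, until about 20 mm of its glazed end stands out over the block's front edge. Then, with the fingertips, push the red-knobbed cam lever beside that tile round towards the back of the block as far as it will go, so that its cam grips the tile there, and move clear. Leave the brown tile, its lever and everything else on the table as they are.

Things in the scene. Friction and masses are not known exactly. Their poses are not given: they have to be found in the camera images.
- stoning_block: Fixed wooden block, 140 (x) x 190 (y) mm, flat top 36 mm above the table. Origin: centre of underside; x to its back, y left, front edge at x -70 mm. Two lanes along x, centred y +27.5 and -27.5 mm, 43 mm wide, open at both ends, between a centre fence 7 mm high (y -6 to 6, x -70 to 60) and outer guides 6 mm high (y 49 to 59 each side, x -33 to 60).
- teal_tile: The tile to set out: 40 x 62 mm, 9 mm thick, about 45 g, loose, flat in either lane, whole on the block at first. Origin: centre of underside; y axis along its 62 mm, pointing to the bare clay end with a dark hole; the teal-glazed end (-y) faces the block's front edge. With 20 mm over the edge its origin is at x -59 mm of the block.
- brown_tile: Neighbour tile of the same size with brown glaze, loose in the other lane. To be left alone. Origin: centre of its underside, y axis towards its bare end.
- lever_left (a joint): Turn (rad) of the cam lever at the block's +y side, for the lane at y +27.5 mm; upright pivot at x -50, y +59.5 mm of the block. 0: points out to +y; grows as the knob goes towards the back (+x) and round to a stop at 1.62, pointing straight back. Starts at 0 to 0.3. Its slippery white nylon cam meets the tile at about 1.0. Stiff: 2 to 6 N at the knob; stays where left.
- lever_right (a joint): The same for the cam lever at the block's -y side (mirror image): lane at y -27.5 mm, pivot at x -50, y -59.5 mm of the block; 0 points out to -y; it too grows as the knob is pushed towards the back (+x) and round.
- lever_left_knob (a point): Centre of the upright red knob on the end of the left lever, 71 mm above the table, 70 mm from the pivot. Round, 16 mm in diameter between 62 and 76 mm above the table, top at 80 mm; the flat bar below it has its top at 53 mm.
- lever_right_knob (a point): Centre of the same knob on the right lever, 71 mm above the table, 70 mm from its pivot.
- grey_tile: Loose test tile with light grey glaze lying on the table in front of the block, 40 x 62 x 9 mm. Leave alone. Origin: centre of its underside.
- rubbing_stone: Grey rubbing stone, 50 x 100 x 25 mm, lying on the table in front of the block. Leave alone. Origin: centre of its underside.
- water_bowl: Pale teal glazed bowl, 144 mm across, 54 mm high, on the table to the right. Leave alone. Origin: centre of its underside.
- red_jar: White glaze jar with a red cap, 52 mm across, 68 mm high, behind the block. Leave alone. Origin: centre of its underside.
- teal_jar: White glaze jar with a blue-green cap, 52 mm across, 68 mm high, behind the block. Leave alone. Origin: centre of its underside.
- spray: White trigger spray bottle, 206 mm high, on the table to the left of the block. Leave alone. Origin: under its body.
Things that resemble listed ones, but are neither listed nor needed, are in the scene too. Leave any blue or green look-alike of the teal_tile alone.

How it is judged:
By the outcome, as a careful person would: the job done as asked, in the order asked, and still so for the second after the job is handed in, with the robot touching nothing.
It also fails if it takes over 48 s, if anything falls off the work surface, if the arm or the gripper's body presses on something with over 40 N, if the wrist force passes 120 N, or if a joint passes its speed limit or range.

ROBOT

A 6-joint arm with a two-finger parallel gripper is mounted at the origin on a cart in front of the work surface, level with it; the furniture and walls round the work are solid. World frame = base frame: x ahead of the robot, y to its left, z up, the work surface at z = 0. Lengths are in mm, angles in degrees, forces in N, time in s.
With the tool pointing down it reaches from about 275 to 725 mm from the base axis. Payload 5.6 kg.
Tool frame: the origin (TCP) lies midway between the tips of the shut fingers; the grasp point (between the pads) lies 19 mm behind it; z points along the fingers, y is the line along which they close (so a half turn about z gives the same grasp; the last joint's range is limited). The gripper opens to 85 mm and grips with 20 to 120 N. Pads are 22 mm wide; open, the fingers measure 114 mm over their backs; the gripper's body (76 mm by 85 mm) begins 54 mm behind the grasp point. The pads swing forward as they close: fully open they stand 13 mm farther back than shut.
Start: joints at [90.619, 14.616, 6.199, 0, -81.583, -16.306], TCP at [148.688, 529.514, 231.283] pointing down, gripper open.
Joint ranges: [-168.99, 168.99], [-69.2, 112.95], [-62.41, 85.93], [-164.36, 98.24], [-168.68, -3.75], [-174.98, 174.98]. Speed limits (degrees/s): [147.25, 147.25, 180, 180, 180, 180].

INTERFACE

Orientations are given as [roll, pitch, yaw] about the fixed x, y, z axes, in that order (R = Rz(yaw) Ry(pitch) Rx(roll)).
In Python, from cell import env, viewer gives the robot as it stands.
- The arm moves only by the shell command python3 -m jog 'ROWS' [OPENING]. ROWS is JSON, a list of rows, each a list of 6 numbers: the shift along the world's x, y, z in cm, then the turn, a rotation vector about the world's x, y, z in degrees. In form: [[x, y, z, ax, ay, az], ...]. A call has 1 to 10 rows; each row is the pose to reach, as a shift and turn from the pose commanded when the call began; what a row does not reach only later rows make up. A row lasts 1/8 s, in which the tool goes at most 62.5 mm and 10.7 degrees, less where a joint would pass 70% of its speed; a pose out of reach is approached as far as the arm can. A call with a gripper value outside its range is refused whole. OPENING is the opening, from 0 (shut) to 1 (fully open), set as the call begins (- or left out, the last holds). The fingers move at their own pace and stop on an object; the grip force is fixed at half the most. Time passes only in rows, so rows that repeat a pose let the fingers close. It gives the time, the measured TCP pose, the force, the opening and the grip force at its end, in the units of the state.
- env.observe(): the state, without advancing time (a new reading comes with each control period).
- viewer.camera(name): name is "scene" or "top"; returns a dict with "frame" (420x560x3 uint8, red, green, blue), "range_z" (420x560 float32, mm along the optical axis (not along the pixel's ray), 0 where there is no reading), "intrinsics" (3x3 intrinsics, pixels), "R" (3x3) and "t" (3): a world point X has camera coordinates R X + t. Camera axes: x right, y down, z forward; pixel columns grow to the right and rows downward; lengths in mm; the calibration is good to about 2 mm. A picture is of the moment at which its call begins.
- env.hand_in(): hands the job in; it is judged then, once.
The state is a dict: "time": time; "joint_positions": joint angles; "joint_velocities": joint speeds; "tau": joint torques, N m; "ee_pos": TCP position; "tcp_rot": TCP orientation; "force": force on the tool from outside, world axes, zero at the start; "ft_torque": the same for the moment, N m; "width": finger opening in mm; "grip_force": force on a finger pad.
Only numpy, scipy, OpenCV 4.12 (cv2) and the standard library are available. Lean on these libraries where they do the work, as an engineer would, in place of code of your own. Each camera call takes 0.05 s, during which the arm holds its last target. There are 200 camera calls.

## Working session

There is one attempt and no reset: what is moved stays moved. The work goes in short steps, Python scripts to look and compute and a shell command to move; the robot and the scene stay as the last step left them, time stands still between calls to the robot, and variables do not carry over. Pictures are saved under pics/ and viewed, at most 10 in all, crops included, and the job is handed in when it is done.

```bash
mkdir -p pics; ls
python3 - <<'E'
from cell import env, viewer
import cv2,numpy as np
for n in("top","scene"):
    c=viewer.camera(n); cv2.imwrite(f"pics/{n}0.png",c["frame"][:,:,::-1]); np.savez(f"{n}0.npz",**c)
    print(n,c["intrinsics"].tolist(),c["R"].round(3).tolist(),c["t"])
print(env.observe())
E
```

```text
pics
top [[487.4511108611615, 0.0, 285.25712248511144], [0.0, 487.4511108611615, 218.91886062378302], [0.0, 0.0, 1.0]] [[-0.016, -1.0, 0.006], [-0.99, 0.015, -0.137], [0.137, -0.008, -0.991]] [ -19.50728827  541.42423918 1342.84396811]
scene [[437.0281869616947, 0.0, 280.8279048974365], [0.0, 437.0281869616947, 210.67910114509073], [0.0, 0.0, 1.0]] [[0.668, -0.744, 0.012], [-0.385, -0.36, -0.85], [0.637, 0.563, -0.527]] [-378.66404135  286.13856153  831.74578449]
{'time': 0.1, 'joint_positions': array([ 9.06200855e+01,  1.46489342e+01,  6.13937550e+00, -2.26417505e-02,
       -8.15828845e+01, -1.63050674e+01]), 'joint_velocities': array([ 0.00962293, -0.07266155,  0.1751941 ,  0.08275061, -0.17021285,
       -0.06730639]), 'tau': array([-3.56358993e-03, -3.87603056e+01,  2.38476223e+01,  5.37811652e+00,
       -3.84678016e-03,  3.87980336e-06]), 'ee_pos': array([148.54087427, 529.11578045, 230.50589668]), 'tcp_rot': array([ 1.79904987e+02, -4.46186961e-03, -1.56883105e+01]), 'force': array([ 0.64998373,  0.24683851, -0.05902623]), 'ft_torque': array([ 0.00033865, -0.01277786,  0.0231301 ]), 'grip_force': 0.0, 'width': 85.65848764003852}
```

View pics/top0.png

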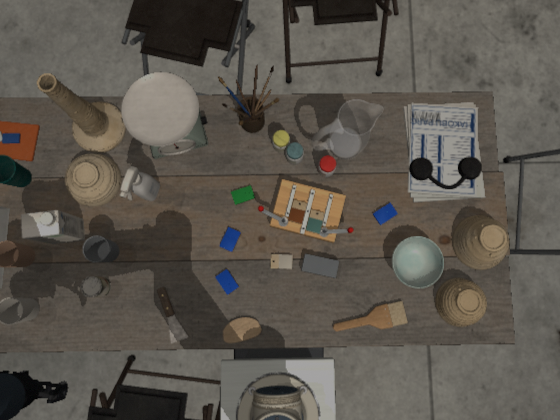

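View pics/scene0.png

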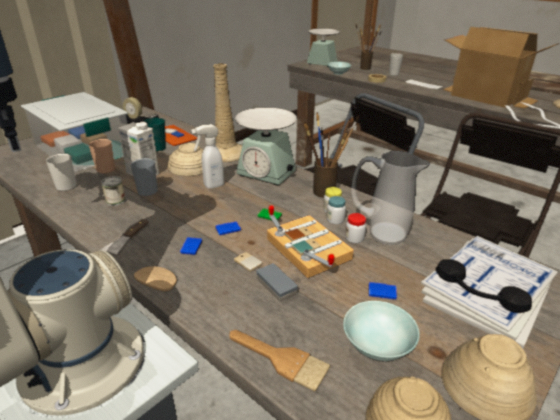

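The top view shows the block at about (308,210), with the teal tile in the right lane near (315,226). The right knob is at (351,230) and the left knob at (261,208). I'll zoom in next.

Run:
```python
import cv2,numpy as np
t=cv2.imread("pics/top0.png")[165:285,245:365]; s=cv2.imread("pics/scene0.png")[195:305,225:365]
cv2.imwrite("pics/crop.png",np.hstack([cv2.resize(t,(400,400),interpolation=2),cv2.resize(s,(400,400*110//140*140//110),interpolation=2)]))
# measure
T=np.load("top0.npz");S=np.load("scene0.npz")
def ray(c,u,v,z):
    K,R,t=c["intrinsics"],c["R"],c["t"]; d=R.T@np.linalg.solve(K,[u,v,1]); o=-R.T@t
    return o+d*(z-o[2])/d[2]
for name,c in(("top",T),("scene",S)):
    h=cv2.cvtColor(c["frame"],cv2.COLOR_RGB2HSV)
    for nm,lo,hi,z in(("red",(0,170,90),(6,255,255),71),("wood",(8,110,120),(25,255,255),36),("teal",(80,70,50),(98,255,200),45)):
        m=cv2.inRange(h,lo,hi)
        if nm=="red": m|=cv2.inRange(h,(174,170,90),(180,255,255))
        n,l,st,ce=cv2.connectedComponentsWithStats(m)
        for i in range(1,n):
            u,v=ce[i]
            if st[i,4]>=8 and 230<u<365 and 150<v<300:
                p=ray(c,u,v,z); print(name,nm,st[i],ce[i].round(1),p.round(1), end=" ")
                if nm!="red":
                    k=cv2.minAreaRect(np.argwhere(l==i)[:,::-1].astype(np.float32)); print([ray(c,*q,z)[:2].round(1).tolist() for q in cv2.boxPoints(k)])
                else: print()
```

```text
Traceback (most recent call last):
ValueError: all the input array dimensions except for the concatenation axis must match exactly, but along dimension 0, the array at index 0 has size 400 and the array at index 1 has size 399
```

```bash
cat > h.py <<'E'
import cv2,numpy as np
def ray(c,u,v,z):
    K,R,t=c["intrinsics"],c["R"],c["t"]; d=R.T@np.linalg.solve(K,[u,v,1]); o=-R.T@t
    return o+d*(z-o[2])/d[2]
def crop(t,s,f):
    t=t[165:285,245:365,::-1]; s=s[195:305,225:365,::-1]
    cv2.imwrite(f,np.hstack([cv2.resize(t,(400,400),interpolation=2),cv2.resize(s,(400,400),interpolation=2)]))
def meas(cs):
  for name,c in cs.items():
    h=cv2.cvtColor(c["frame"],cv2.COLOR_RGB2HSV)
    for nm,lo,hi,z in(("red",(0,170,90),(6,255,255),71),("wood",(8,110,120),(25,255,255),36),("teal",(80,70,50),(98,255,200),45)):
        m=cv2.inRange(h,lo,hi)
        if nm=="red": m|=cv2.inRange(h,(174,170,90),(180,255,255))
        n,l,st,ce=cv2.connectedComponentsWithStats(m)
        for i in range(1,n):
            u,v=ce[i]
            if st[i,4]>=8 and 230<u<365 and 165<v<300:
                p=ray(c,u,v,z); print(name,nm,st[i],ce[i].round(1),p.round(1), end=" ")
                if nm!="red":
                    k=cv2.minAreaRect(np.argwhere(l==i)[:,::-1].astype(np.float32)); print([ray(c,*q,z)[:2].round(1).tolist() for q in cv2.boxPoints(k)])
                else: print()
E
python3 - <<'E'
from h import *
T=np.load("top0.npz");S=np.load("scene0.npz")
crop(T["frame"],S["frame"],"pics/crop.png"); meas({"top":T,"scene":S})
E
```

```text
top red [258 206   6   5  21] [260.4 208.1] [567.7  40.9  71. ] 
top red [348 228   5   5  20] [350.2 229.8] [ 503.7 -205.8   71. ] 
top wood [ 274  179   72   48 1363] [310.7 200.4] [ 593.6 -101.1   36. ] [[560.1, 6.6], [657.9, -19.2], [607.9, -201.2], [510.9, -173.7]]
top wood [270 218  31  15 194] [287.2 225.5] [522.3 -32.9  36. ] [[524.0, 16.5], [549.5, 9.9], [527.4, -72.4], [502.1, -65.6]]
top wood [305 231  31  11 131] [321.6 235.9] [ 491.4 -129.6   36. ] [[485.8, -80.4], [506.6, -83.0], [496.1, -168.1], [475.4, -165.3]]
top teal [307 218  14  15 141] [313.6 224.9] [ 521.8 -107.1   45. ] [[510.4, -86.1], [541.6, -94.6], [532.6, -128.2], [501.4, -119.6]]
scene red [269 205   5  10  35] [271.  208.8] [565.9  35.9  71. ] 
scene red [348 213  18  13 171] [356.4 218.8] [ 681.6 -160.4   71. ] 
scene red [328 254   6  11  50] [330.6 259. ] [ 498.9 -211.7   71. ] 
scene wood [281 215  33  14 190] [296.3 221.8] [605.3 -21.5  36. ] [[568.0, 3.6], [666.7, -25.0], [646.2, -48.3], [550.3, -19.4]]
scene wood [306 221  20  12 127] [315.2 227.4] [618.8 -75.7  36. ] [[598.9, -58.3], [660.6, -60.5], [636.6, -96.1], [577.4, -92.8]]
scene wood [ 267  227   60   51 1038] [294.2 251.7] [ 499.4 -104.    36. ] [[500.3, 6.6], [617.2, 35.8], [531.5, -197.9], [436.7, -208.1]]
scene wood [314 231  26  15 200] [326.  238.6] [ 597.3 -127.7   36. ] [[578.2, -99.0], [651.1, -118.4], [620.6, -152.6], [550.9, -132.8]]
scene wood [316 241  38  24 467] [338.4 253.3] [ 568.2 -187.3   36. ] [[529.7, -147.5], [636.1, -169.7], [586.4, -228.4], [488.2, -204.7]]
scene teal [330 198  14   8  52] [337.5 202.6] [752.7 -51.5  45. ] [[759.2, -20.1], [785.3, -48.0], [752.4, -71.0], [727.0, -43.8]]
scene teal [295 242  16   9  87] [302.3 246. ] [ 521.4 -111.    45. ] [[512.4, -95.2], [544.7, -89.3], [531.2, -127.6], [500.0, -132.5]]
```

View pics/crop.png

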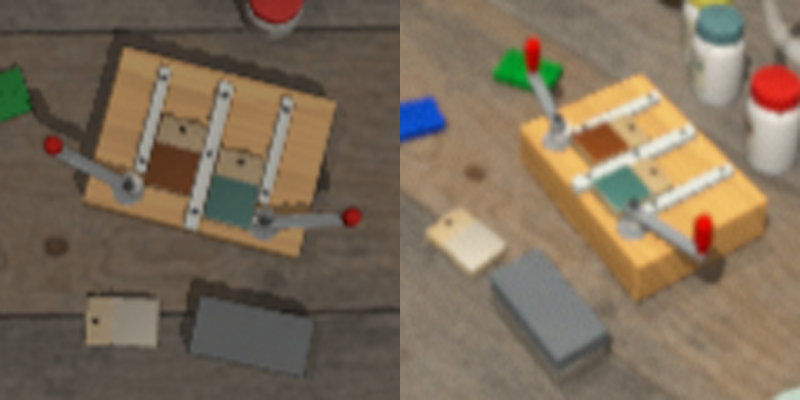

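The crop shows the teal tile in the right lane with its glaze towards the front. The block's top corners in the crop are (122,46), (337,98), (300,256) and (82,201). The right lever points outwards. Next I'll fit the block's pose.

Run:
```python
from h import *
T=np.load("top0.npz")
P=np.array([ray(T,245+a/400*120,165+b/400*120,36)[:2] for a,b in((122,46),(337,98),(300,256),(82,201))])
print(P.round(1)); print([round(float(np.linalg.norm(P[i]-P[i-1])),1) for i in range(4)])
B=np.array([[70,95],[70,-95],[-70,-95],[-70,95]],float)
c=P.mean(0); H=B.T@(P-c); yaw=np.arctan2(H[0,1]-H[1,0],H[0,0]+H[1,1]); print("c",c,"yaw",np.degrees(yaw))
R=np.array([[np.cos(yaw),-np.sin(yaw)],[np.sin(yaw),np.cos(yaw)]])
loc=lambda p:(R.T@(np.array(p)-c)).round(1)
print("res",(P-(B@R.T+c)).round(1).tolist())
px=lambda a,b,z:ray(T,245+a*.3,165+b*.3,z)[:2]
for n,a,b,z in(("knobL",53,146,76),("knobR",351,216,76),("pivL",127,186,53),("pivR",263,222,53),("fenceback",224,88,43),("fencefront",192,222,43),
 ("teal bl",223,148,45),("teal br",262,156,45),("glaze junction l",218,172,45),("gl jn r",258,182,45),("hole",241,163,45),("front l",208,217,45)):
    w=px(a,b,z); print(n,w.round(1),loc(w))
np.savez("blk.npz",c=c,R=R)
```

```text
[[ 657.5  -19. ]
 [ 609.4 -202.6]
 [ 474.1 -166.9]
 [ 523.7   16.8]]
[138.6, 189.8, 139.9, 190.3]
c [566.1796585  -92.91957878] yaw -14.900002485294785
res [[-0.7, 0.1], [0.0, 0.1], [0.0, -0.1], [0.7, -0.0]]
knobL [564.9  39.4] [-35.3 127.5]
knobR [ 502.9 -205.5] [ -32.2 -125. ]
pivL [533.7 -21.5] [-49.8  60.7]
pivR [ 501.6 -134.8] [-51.6 -57.1]
fenceback [ 618.1 -105.5] [53.4  1.2]
fencefront [503.6 -75.8] [-64.9   0.4]
teal bl [ 566.  -103.3] [  2.5 -10.1]
teal br [ 558.7 -136.2] [  3.9 -43.7]
glaze junction l [545.6 -98.6] [-18.5 -10.8]
gl jn r [ 536.5 -132.2] [-18.5 -45.6]
hole [ 553.  -118.3] [ -6.2 -27.9]
front l [507.4 -89.3] [-57.7 -11.6]
```

```bash
python3 -m jog '[[5,-7.4,0,0,0,0],[10,-15,0,0,0,0.8],[15,-22,0,0,0,0.8],[20,-30,0,0,0,0.8],[25,-37,0,0,0,0.8],[30,-44.7,0,0,0,0.8],[34,-50.7,0,0,0,0.8],[38,-56.6,0,0,0,0.8],[42,-62.6,0,0,0,0.8],[44.1,-65.7,0,0,0,0.8]]' 0; python3 -c "
from cell import env;print(env.observe()['joint_positions'])"
```

```text
time: 1.35
ee_pos: [497.7, 8.7, 231.1]
tcp_rot: [-180.0, 0.0, -14.9]
force: [0.8, -0.1, 1.0]
width: 0.1
grip_force: 0.0
[ 1.90585602e+01  8.68816517e+00 -1.32884503e+00 -1.52702922e-02
 -7.99936229e+01  5.60567075e+01]
```

```bash
python3 -m jog '[[0,0,0,0,0,0],[0,0,0,0,0,0]]'
```

```text
time: 1.6
ee_pos: [496.7, 10.5, 230.7]
tcp_rot: [180.0, 0.1, -14.9]
force: [-0.5, -0.2, -0.2]
width: 0.2
grip_force: 0.0
```

```bash
python3 -m jog '[[3,-4.6,0,0,0,0],[6.2,-9.2,0,0,0,0],[9.3,-13.8,0,0,0,0],[9.3,-13.8,-5,0,0,0],[9.3,-13.8,-10,0,0,0],[9.3,-13.8,-13,0,0,0],[9.3,-13.8,-13,0,0,0],[9.3,-13.8,-13,0,0,0]]'
python3 - <<'E'
from cell import viewer
from h import *
t,s=viewer.camera("top"),viewer.camera("scene"); crop(t["frame"],s["frame"],"pics/c2.png")
E
```

```text
time: 2.6
ee_pos: [591.1, -126.5, 103.3]
tcp_rot: [-180.0, -0.2, -14.8]
force: [0.6, 0.2, 0.4]
width: -0.2
grip_force: 0.0
```

View pics/c2.png

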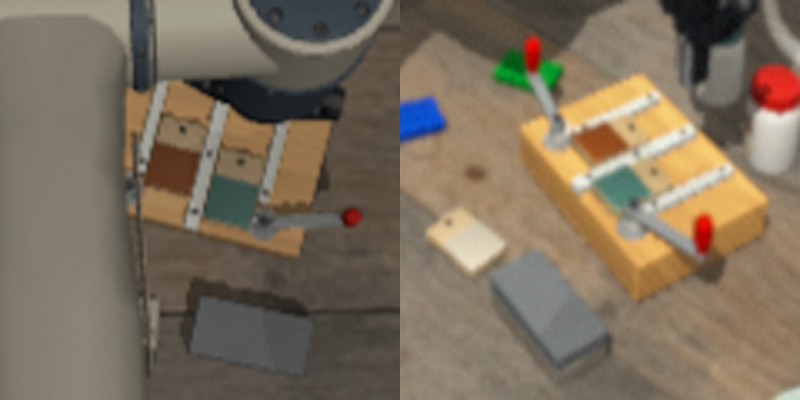

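The fingers hang behind the tile, which hasn't moved. The block and tile both stay visible. Descending now.

```bash
python3 -m jog '[[0,0,-2.5,0,0,0],[0,0,-4.5,0,0,0],[0,0,-5.2,0,0,0],[0,0,-5.2,0,0,0],[0,0,-5.2,0,0,0]]'
```

```text
time: 3.32
ee_pos: [590.9, -127.4, 50.6]
tcp_rot: [-180.0, -0.1, -14.9]
force: [1.1, 0.2, 0.2]
width: 0.0
grip_force: 0.0
```

```bash
python3 -m jog '[[0,0,-0.5,0,0,0],[0,0,-1,0,0,0],[0,0,-1,0,0,0],[0,0,-1,0,0,0]]'
python3 -m jog '[[-0.5,0.13,0,0,0,0],[-1,0.27,0,0,0,0],[-1.5,0.4,0,0,0,0],[-1.9,0.51,0,0,0,0],[-2.4,0.64,0,0,0,0],[-2.9,0.77,0,0,0,0],[-2.9,0.77,0,0,0,0],[-2.9,0.77,0,0,0,0]]'
python3 - <<'E'
from cell import viewer
from h import *
t,s=viewer.camera("top"),viewer.camera("scene"); crop(t["frame"],s["frame"],"pics/c3.png")
E
```

```text
time: 3.82
ee_pos: [590.1, -127.4, 39.3]
tcp_rot: [180.0, -0.0, -14.9]
force: [-0.8, 0.5, -0.7]
width: 0.5
grip_force: 0.0
time: 4.82
ee_pos: [561.0, -119.7, 39.3]
tcp_rot: [180.0, 0.0, -14.9]
force: [1.0, 0.1, -0.9]
width: 0.1
grip_force: 0.0
```

View pics/c3.png

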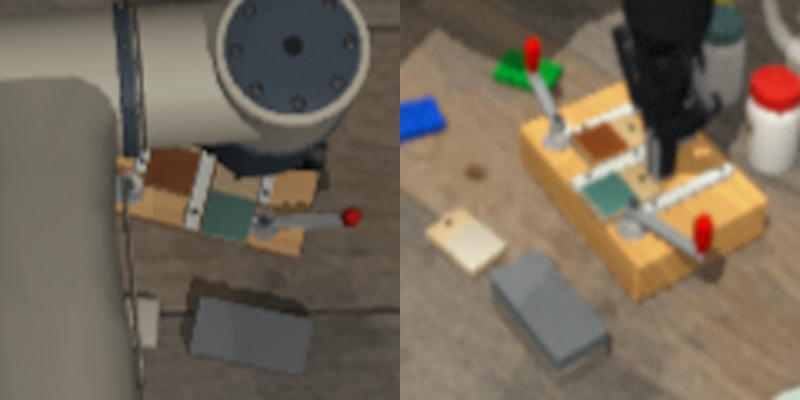

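The teal tile is sliding forward and nothing else has moved. Next I'll measure how far it went from the shift of the glaze edges.

```bash
cat >> h.py <<'E'
def tile(c):
    b=np.load("blk.npz"); h=cv2.cvtColor(c["frame"],cv2.COLOR_RGB2HSV)
    m=cv2.inRange(h,(80,70,50),(98,255,200)); m[:200]=0; m[270:]=0; m[:,:290]=0; m[:,335:]=0
    P=np.array([b["R"].T@(ray(c,u,v,45)[:2]-b["c"]) for v,u in np.argwhere(m)])
    k=(P[:,1]>-38)&(P[:,1]<-15); P=P[k]
    print(len(P),"mean",P.mean(0).round(1),"x range",np.percentile(P[:,0],[2,50,98]).round(1),"mid",[ (round(P[s,0].min(),1),round(P[s,0].max(),1)) for s in [(P[:,1]<-26),(P[:,1]>=-26)]])
E
python3 - <<'E'
from cell import viewer
from h import *
for n in("top","scene"): tile(np.load(n+"0.npz")); tile(viewer.camera(n))
E
```

```text
93 mean [-39.1 -26.7] x range [-54.4 -39.2 -23.9] mid [(np.float64(-55.0), np.float64(-23.3)), (np.float64(-55.0), np.float64(-23.3))]
93 mean [-52.1 -26.5] x range [-67.5 -52.2 -37. ] mid [(np.float64(-68.0), np.float64(-36.5)), (np.float64(-68.0), np.float64(-36.4))]
65 mean [-38.9 -26.8] x range [-52.1 -39.1 -25.2] mid [(np.float64(-52.5), np.float64(-24.5)), (np.float64(-51.9), np.float64(-25.1))]
62 mean [-52.  -26.5] x range [-65.1 -51.8 -39. ] mid [(np.float64(-65.4), np.float64(-39.5)), (np.float64(-64.7), np.float64(-38.5))]
```

```bash
python3 -m jog '[[-0.4,0.11,0,0,0,0],[-0.8,0.21,0,0,0,0],[-1.2,0.32,0,0,0,0],[-1.6,0.43,0,0,0,0],[-1.88,0.5,0,0,0,0],[-1.88,0.5,0,0,0,0],[-1.88,0.5,0,0,0,0]]'
python3 - <<'E'
from cell import viewer
from h import *
c={n:viewer.camera(n) for n in("top","scene")}
for n in c: tile(c[n])
crop(c["top"]["frame"],c["scene"]["frame"],"pics/c4.png")
E
```

```text
time: 5.9
ee_pos: [542.3, -114.7, 39.3]
tcp_rot: [180.0, -0.0, -14.9]
force: [0.2, 0.4, -0.7]
width: 0.3
grip_force: 0.0
98 mean [-71.4 -26.4] x range [-87.2 -71.5 -55.6] mid [(np.float64(-87.8), np.float64(-55.0)), (np.float64(-87.8), np.float64(-55.0))]
42 mean [-66.4 -28.5] x range [-78.4 -65.9 -56.8] mid [(np.float64(-80.1), np.float64(-56.6)), (np.float64(-71.1), np.float64(-57.9))]
```

View pics/c4.png

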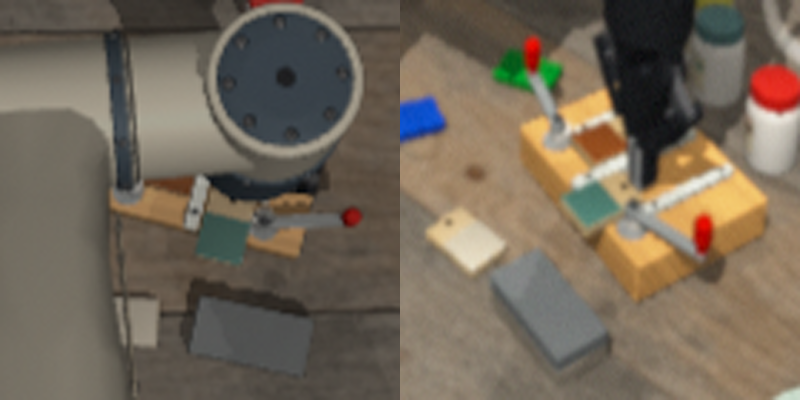

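The tile has come forward 32 mm in total, so about 20 mm overhangs, and the brown tile hasn't moved. Next I'll back off, lift, and go round to the front of the right knob, turning as I go.

```bash
python3 -m jog '[[0.5,-0.13,0,0,0,0],[0.97,-0.26,0,0,0,0],[0.97,-0.26,4,0,0,0],[0.97,-0.26,8.1,0,0,0],[-1,-2,8.1,0,0,-10],[-2.5,-4,8.1,0,0,-20],[-4,-6,8.1,0,0,-30],[-6,-8,8.1,0,0,-40],[-7.7,-9.3,8.1,0,0,-50],[-7.7,-9.3,8.1,0,0,-60]]'
python3 -m jog '[[0,0,0,0,0,-7.5],[0,0,0,0,0,-15],[0,0,0,0,0,-15],[0,0,0,0,0,-15]]'
python3 - <<'E'
from cell import env,viewer
from h import *
print(env.observe()["joint_positions"].round(0))
b=np.load("blk.npz"); R,c=b["R"],b["c"]
t=viewer.camera("top"); tile(t); meas({"scene":viewer.camera("scene")})
for th in (15,23,31,39,47,55,63,71,79,87,93,96):
    a=np.radians(th); k=np.array([-50+70*np.sin(a),-59.5-70*np.cos(a)])-22.5*np.array([np.cos(a),np.sin(a)])
    print(th,(c+R@k).round(1))
E
```

```text
time: 7.25
ee_pos: [464.4, -208.6, 120.4]
tcp_rot: [180.0, 0.0, -75.3]
force: [-0.0, 0.5, -0.1]
width: 0.0
grip_force: 0.0
time: 7.75
ee_pos: [465.4, -207.7, 120.3]
tcp_rot: [180.0, -0.0, -89.7]
force: [0.4, -0.3, -0.0]
width: 0.2
grip_force: 0.0
[ -6.  14. -12.   0. -65.   7.]Traceback (most recent call last):
  File "<stdin>", line 5, in <module>
  File "h.py", line 26, in tile
    k=(P[:,1]>-38)&(P[:,1]<-15); P=P[k]
       ~^^^^^
IndexError: too many indices for array: array is 1-dimensional, but 2 were indexed
```

```bash
python3 - <<'E'
from cell import viewer
from h import *
b=np.load("blk.npz"); R,c=b["R"],b["c"]
meas({"scene":viewer.camera("scene")})
for th in (15,23,31,39,47,55,63,71,79,87,93,96):
    a=np.radians(th); k=np.array([-50+70*np.sin(a),-59.5-70*np.cos(a)])-22.5*np.array([np.cos(a),np.sin(a)])
    print(th,(c+R@k).round(1))
E
python3 -m jog '[[0,0,-2,0,0,0],[0,0,-4,0,0,0],[0,0,-5.7,0,0,0],[0,0,-5.7,0,0,0],[0,0,-5.7,0,0,0]]'
```

```text
scene red [268 205   7  10  43] [270.9 208.9] [565.6  35.9  71. ] 
scene red [348 213  18  12 167] [356.2 218.8] [ 681.  -160.2   71. ] 
scene red [328 254   7  11  54] [330.7 258.6] [ 500.4 -211.    71. ] 
scene wood [281 216  29  13 159] [294.2 222.2] [599.7 -18.5  36. ] [[568.0, 3.6], [656.9, -22.2], [636.7, -45.5], [550.3, -19.4]]
scene wood [267 227  39  27 440] [282.6 237.2] [526.  -42.2  36. ] [[504.5, 10.2], [626.2, 26.4], [575.1, -78.0], [465.2, -86.2]]
scene wood [329 233  11  10  64] [332.9 237.8] [ 612.3 -138.6   36. ] [[612.8, -117.7], [643.7, -128.0], [619.4, -153.7], [589.6, -143.4]]
scene wood [304 238  14  12 106] [311.1 244. ] [ 552.7 -114.4   36. ] [[544.7, -95.0], [581.8, -107.4], [556.3, -136.8], [520.6, -124.4]]
scene wood [248 241   6   4  10] [250.6 242. ] [455.3   3.1  36. ] [[448.7, 6.5], [458.4, 13.2], [461.8, -0.7], [452.1, -7.2]]
scene wood [316 242  38  24 458] [338.5 253.2] [ 568.7 -187.2   36. ] [[529.9, -147.2], [636.4, -172.1], [586.7, -229.0], [488.3, -202.9]]
scene wood [293 256  35  22 411] [309.1 266.8] [ 478.9 -167.4   36. ] [[447.9, -134.1], [513.3, -109.9], [507.7, -201.0], [445.8, -219.6]]
scene teal [285 246  15  10  90] [291.8 250.4] [ 490.3 -104.    45. ] [[483.5, -85.9], [517.8, -94.4], [498.2, -121.0], [465.1, -112.3]]
15 [ 480.2 -207.6]
23 [ 490.1 -210. ]
31 [ 500.4 -211.1]
39 [ 510.6 -210.6]
47 [ 520.7 -208.8]
55 [ 530.4 -205.6]
63 [ 539.6 -201.1]
71 [ 548.1 -195.3]
79 [ 555.7 -188.4]
87 [ 562.3 -180.5]
93 [ 566.4 -174. ]
96 [ 568.2 -170.6]
time: 8.48
ee_pos: [465.8, -207.9, 64.0]
tcp_rot: [-179.9, -0.0, -89.8]
force: [-0.2, 1.1, 0.3]
width: 0.1
grip_force: 0.0
```

```bash
python3 -m jog '[[0.7,0,0,0,0,0],[1.4,0,0,0,0,0],[2.0,-0.12,0,0,0,4],[2.5,-0.22,0,0,0,8],[3.0,-0.28,0,0,0,12],[3.5,-0.33,0,0,0,16],[4.0,-0.3,0,0,0,20],[4.5,-0.28,0,0,0,24],[4.5,-0.28,0,0,0,24]]'
python3 - <<'E'
from cell import viewer
from h import *
t,s=viewer.camera("top"),viewer.camera("scene"); crop(t["frame"],s["frame"],"pics/c5.png")
E
```

```text
time: 9.6
ee_pos: [510.6, -210.5, 63.4]
tcp_rot: [180.0, -0.0, -65.9]
force: [-1.4, -0.0, 1.4]
width: 0.2
grip_force: 0.7
```

View pics/c5.png

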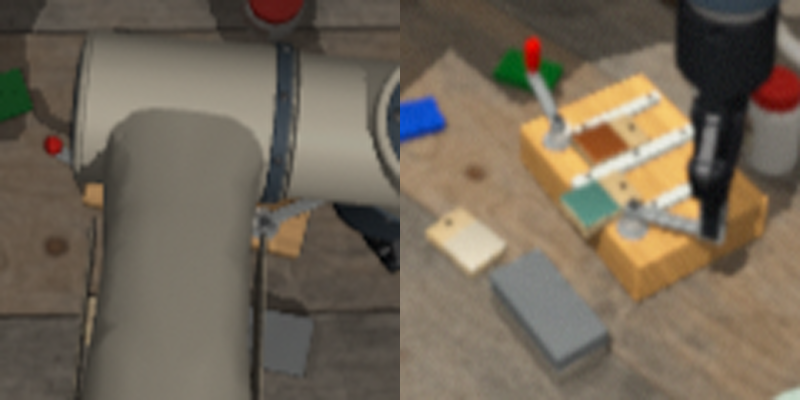

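The lever bar has swung round with the fingertips behind its knob, which is hidden by the hand at about (712,235) in the crop. I'll continue.

```bash
python3 -m jog '[[0.5,0.09,0,0,0,4],[1,0.18,0,0,0,8],[1.5,0.33,0,0,0,12],[2,0.5,0,0,0,16],[2.45,0.72,0,0,0,20],[2.9,0.95,0,0,0,24],[3.35,1.23,0,0,0,28],[3.75,1.53,0,0,0,32],[4.15,1.87,0,0,0,36],[4.5,2.22,0,0,0,40]]'
python3 -m jog '[[0.35,0.4,0,0,0,4],[0.65,0.8,0,0,0,8],[0.9,1.13,0,0,0,11],[1.08,1.45,0,0,0,14],[1.08,1.45,0,0,0,14],[1.08,1.45,0,0,0,14]]'
```

```text
time: 10.95
ee_pos: [555.1, -189.0, 63.5]
tcp_rot: [179.9, -0.0, -25.8]
force: [-1.0, -2.6, 0.6]
width: -0.1
grip_force: 1.7
time: 11.7
ee_pos: [566.2, -174.1, 63.5]
tcp_rot: [180.0, -0.0, -12.0]
force: [-1.7, -2.9, 0.5]
width: -0.2
grip_force: 1.5
```

```bash
python3 -m jog '[[0.04,0.2,0,0,0,0],[0.08,0.4,0,0,0,0],[0.08,0.4,0,0,0,0],[0.08,0.4,0,0,0,0]]'
python3 -m jog '[[0.04,0.2,0,0,0,0],[0.08,0.4,0,0,0,0],[0.08,0.4,0,0,0,0],[0.08,0.4,0,0,0,0]]'
```

```text
time: 12.2
ee_pos: [566.6, -172.5, 63.7]
tcp_rot: [179.8, -0.0, -11.9]
force: [-0.5, -12.4, -0.4]
width: 0.2
grip_force: 5.5
time: 12.7
ee_pos: [566.7, -171.8, 63.8]
tcp_rot: [179.5, 0.0, -11.9]
force: [-0.1, -23.3, -2.1]
width: 0.2
grip_force: 10.5
```

The force rose to 23 N with almost no travel, so the lever is at its stop. Now I'll back off, lift and move clear.

```bash
python3 -m jog '[[-0.2,-0.8,0,0,0,0],[-0.6,-2.6,0,0,0,0],[-1,-4,0,0,0,0],[-1,-4,4,0,0,0],[-1,-4,9,0,0,0],[-1,-8,14,0,0,0],[-2,-13,16,0,0,0],[-2,-18,16,0,0,0],[-2,-23,16,0,0,0],[-2,-23,16,0,0,0]]'
python3 - <<'E'
from cell import viewer
from h import *
c={n:viewer.camera(n) for n in("top","scene")}
for n in c: tile(c[n])
meas({"top":c["top"]})
crop(c["top"]["frame"],c["scene"]["frame"],"pics/c6.png")
E
```

```text
time: 13.95
ee_pos: [546.4, -399.1, 221.6]
tcp_rot: [-180.0, 0.1, -12.1]
force: [0.5, -0.7, 0.1]
width: -0.1
grip_force: 0.0
93 mean [-73.3 -26.4] x range [-88.6 -73.5 -57.6] mid [(np.float64(-89.2), np.float64(-57.8)), (np.float64(-89.2), np.float64(-56.4))]
38 mean [-67.5 -28.4] x range [-78.6 -66.8 -58.8] mid [(np.float64(-80.1), np.float64(-58.4)), (np.float64(-71.1), np.float64(-60.0))]
top red [328 204   5   5  19] [329.8 206. ] [ 570.8 -151.5   71. ] 
top wood [ 274  181   72   61 1336] [317.8 206.4] [ 575.7 -121.    36. ] [[524.5, 16.1], [657.9, -19.8], [607.0, -201.6], [474.8, -163.4]]
top wood [270 218  31  15 188] [287.1 225.5] [522.3 -32.6  36. ] [[525.1, 16.5], [549.8, 9.7], [526.5, -71.8], [502.0, -64.8]]
top teal [303 230  15  14 139] [309.9 236.3] [489.9 -96.   45. ] [[478.7, -74.7], [510.4, -83.3], [501.5, -116.8], [469.8, -108.1]]
```

View pics/c6.png

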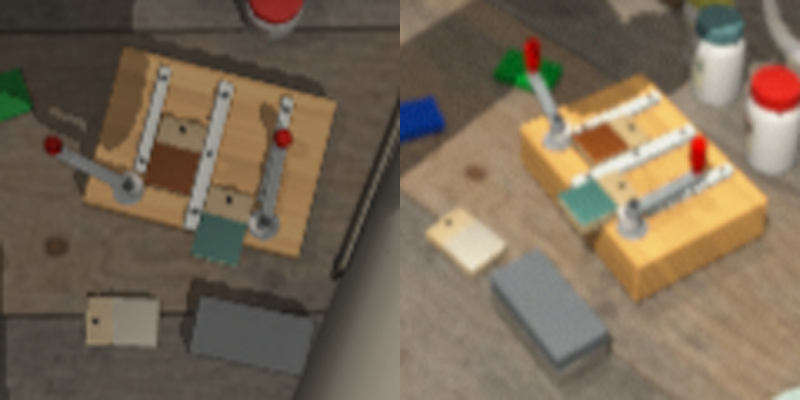

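The lever points straight back, the tile stands out over the front edge, and nothing else has moved. One finer check of the overhang before handing in.

Run:
```python
from cell import viewer
from h import *
b=np.load("blk.npz"); R,c=b["R"],b["c"]; t=viewer.camera("top")
def prof(xs,y,z):
    P=[np.r_[c+R@[x,y],z] for x in xs]; q=[t["intrinsics"]@(t["R"]@p+t["t"]) for p in P]
    q=np.array([[a[0]/a[2],a[1]/a[2]] for a in q],np.float32)
    return cv2.remap(t["frame"],q[:,:1],q[:,1:],cv2.INTER_LINEAR)[:,0].astype(int)
xs=np.arange(-100,-80,1.)
v=np.mean([prof(xs,y,45) for y in(-20,-24,-28,-32)],0)
print("tile front",[(int(x),(a[2]-a[0]).round().astype(int).item()) for x,a in zip(xs,v)])
xs=np.arange(-78,-62,1.)
v=np.mean([prof(xs,y,36) for y in(12,20,-75,-83)],0)
print("block front",[(int(x),(a[0]-a[2]).round().astype(int).item()) for x,a in zip(xs,v)])
xs=np.arange(-40,-16,1.)
v=np.mean([prof(xs,y,45) for y in(-18,-22,-36)],0); print("tile back",[(int(x),a.sum().round().astype(int).item()) for x,a in zip(xs,v)])
```

```text
tile front [(-100, -26), (-99, -26), (-98, -25), (-97, -26), (-96, -26), (-95, -24), (-94, -20), (-93, -15), (-92, -8), (-91, -2), (-90, 6), (-89, 13), (-88, 17), (-87, 18), (-86, 18), (-85, 18), (-84, 18), (-83, 18), (-82, 18), (-81, 18)]
block front [(-78, 23), (-77, 23), (-76, 24), (-75, 27), (-74, 29), (-73, 35), (-72, 42), (-71, 50), (-70, 58), (-69, 64), (-68, 70), (-67, 74), (-66, 76), (-65, 77), (-64, 77), (-63, 76)]
tile back [(-40, 308), (-39, 301), (-38, 295), (-37, 293), (-36, 302), (-35, 310), (-34, 314), (-33, 310), (-32, 301), (-31, 285), (-30, 267), (-29, 257), (-28, 265), (-27, 286), (-26, 305), (-25, 322), (-24, 334), (-23, 342), (-22, 342), (-21, 342), (-20, 342), (-19, 342), (-18, 340), (-17, 338)]
```

```bash
python3 -c "
from cell import env;print(env.hand_in())"
```

```text
the job is handed in; nothing more can be done
None
```

The teal tile stands about 20–21 mm out over the block's front edge, its lever is pushed back to the stop so the cam grips it, nothing else on the block or just around it moved in the camera views, and the job is handed in at about 14 s.

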